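Load the specimen carousel and hold its index plunger out

TASK

Put the red-capped sample cup back into the carousel's red well so that it stands upright on the bottom, and let go of it while the carousel is still locked. Then pull the black index-plunger knob on the carousel's bracket straight up as far as it goes and keep holding it there, so that I can turn the carousel: finish with the knob in the gripper, fully pulled out. Leave the blue-capped cup, the white-capped cup and the plain pot where they stand.

Things in the scene. Friction and masses are not known exactly. Their poses are not given: they have to be found in the camera images.
- red_cup_mid (a point): Centre (half-way up) of the sample cup with the red screw cap: white body 43 mm in diameter and 46 mm tall, under a red cap 48 mm in diameter and 14 mm tall; 60 mm tall in all, about 25 g. It stands upright on the bench; the cap can be gripped 23 mm above this point.
- blue_cup_mid (a point): Centre of the same kind of cup with a blue cap; stands on the bench and stays there.
- pot_mid (a point): Centre of the plain pale sample pot with a whitish cap, 46 mm in diameter, 66 mm tall; stands on the bench and stays there.
- white_cup_mid (a point): Centre of the same kind of cup with a white cap, standing in the carousel's white well; it stays there.
- carousel: Grey round base of the specimen carousel, fixed to the bench, 196 mm in diameter; origin at its centre on the bench, z up. A bracket 24 mm wide with the index plunger stands on its -x side (towards the robot, more or less), reaching out to 129 mm. The aluminium turntable on it is 188 mm in diameter, top 26 mm above the bench, with a black centre cap (32 mm wide, up to 44 mm above the bench).
- red_well (a point): Centre of the floor of the red well, one of four round coloured plastic wells 56 mm from the turntable's centre; the red cup's underside must stand here, 29 mm above the bench. Inner diameter 51 mm, outer 58 mm, rim 19 mm above this point.
- turntable (a joint): Turning angle of the turntable about the vertical (rad), 0 at the station in which the plunger locks it (up to 0.02 rad of play either way). It turns freely once the plunger's pin is out of its hole.
- plunger (a joint): How far the index plunger is pulled up (m): 0 with the pin seated in the turntable's hole, out of the hole from 0.006, 0.014 fully pulled out at its stop. A spring draws it back down: 6 N at 0, about 12 N at 0.014.
- knob_grip (a point): Grip point on the axis of the plunger's round black knob (orange dot on top), rising with it; 77 mm above the bench at rest. The knob is 30 mm wide within 8 mm above and below this point; top 12 mm above it, underside 19 mm below it. Under it, at rest 29 mm below this point, is the bracket arm, 24 mm wide, lying along the carousel's x axis: put the fingers to either side of it.
Mind the look-alikes: they are no part of the job. Of the things that look like the part that bears red_cup_mid, take the one that is farthest to the robot's right at the start.

How it is judged:
By the outcome, as a careful person would: the job done as asked, in the order asked, and still so for the second after the job is handed in, while the arm keeps its last pose, push and grip.
It also fails if it takes over 48 s, if anything falls off the work surface, if the arm or the gripper's body presses on something with over 40 N, if the wrist force passes 120 N, or if a joint passes its speed limit or range.

ROBOT

A 7-joint arm with a two-finger parallel gripper is mounted at the origin on a cart in front of the work surface, level with it; the furniture and walls round the work are solid. World frame = base frame: x ahead of the robot, y to its left, z up, the work surface at z = 0. Lengths are in m, angles in degrees, forces in N, time in s.
With the tool pointing down it reaches from about 0.425 to 0.875 m from the base axis. Payload 4.7 kg.
Tool frame: the origin (TCP) lies midway between the tips of the shut fingers; the grasp point (between the pads) lies 19 mm behind it; z points along the fingers, y is the line along which they close (so a half turn about z gives the same grasp; the last joint's range is limited). The gripper opens to 87 mm and grips with 3 to 60 N. Pads are 19 mm wide; open, the fingers measure 117 mm over their backs; the gripper's body (75 mm by 190 mm) begins 51 mm behind the grasp point.
Start: joints at [69.276, 18.392, -4.016, 83.108, 1.295, 78.541, -3.26], TCP at [0.239, -0.605, 0.223] pointing down, gripper open.
Joint ranges: [-163.93, 163.93], [-17.29, 119.83], [-79.2, 71.16], [3.27, 140.29], [-89.18, 269.18], [5.43, 117.66], [-154.24, 154.24]. Speed limits (degrees/s): [147.25, 147.25, 180, 180, 180, 180, 180].

INTERFACE

Orientations are given as [roll, pitch, yaw] about the fixed x, y, z axes, in that order (R = Rz(yaw) Ry(pitch) Rx(roll)).
In Python, from cell import env gives the robot as it stands. The module is installed in compiled form; this text tells all that it offers.
- The arm moves only by the tool send_rows, never from a script. Its argument "series" is a list of rows, each an object with "travel": the shift along the tool's x, y, z in cm, a list of three; "dr": the turn, a rotation vector about the tool's x, y, z in degrees, a list of three; "claw": the finger opening in cm, from 0 to 8.7. In form: [{"travel": [tx, ty, tz], "dr": [wx, wy, wz], "claw": claw}, ...]. A call has 1 to 12 rows; each row is the pose to reach, as a shift and turn from the pose commanded when the call began, along the tool's axes at that moment; what a row does not reach only later rows make up. A row lasts 1/12 s, in which the tool goes at most 41.7 mm and 7.16 degrees, less where a joint would pass 70% of its speed; a pose out of reach is approached as far as the arm can. A call with a gripper value outside its range is refused whole. The fingers move at their own pace and stop on an object; "grip_force" is the grip in N (left out, the last holds). Time passes only in rows, so rows that repeat a pose let the fingers close. It gives the time, the measured TCP pose, the force and the opening at its end, in the units of the state.
- env.get_obs(): the state, without advancing time (a new reading comes with each control period).
- env.read_camera(name): name is "scene" or "side" or "wrist"; returns the picture (420x560x3 uint8, blue, green, red); there is no depth.
- env.calibration(name): a dict with "fx", "fy", "cx", "cy" (pixels), "cam_to_world" (4x4, takes a point from camera to world coordinates). Camera axes: x right, y down, z forward; pixel columns grow to the right and rows downward; lengths in m; the calibration is good to about 2 mm. A picture is of the moment at which its call begins: read the wrist's pose just before it. calibration takes no time and is no camera call; for the wrist camera it gives the pose at the moment of the call.
- env.sign_off(): hands the job in, once; it reports no verdict.
The state is a dict: "time_s": time; "qpos": joint angles; "joint_velocities": joint speeds; "effort": joint torques, N m; "tool_pos": TCP position; "tool_rot": TCP orientation; "force": force on the tool from outside, world axes, zero at the start; "wrist_torque": the same for the moment, N m; "grip_width": finger opening in m.
Only numpy, scipy, OpenCV 4.12 (cv2) and the standard library are available. Lean on these libraries where they do the work, as an engineer would, in place of code of your own. Each camera call takes 0.05 s, during which the arm holds its last target. There are 200 camera calls.

## Working session

There is one attempt and no reset: what is moved stays moved. The work goes in short steps, Python scripts to look and compute and a tool call to move; the robot and the scene stay as the last step left them, time stands still between calls to the robot, and variables do not carry over. Pictures are saved under pics/ and viewed, on a budget of 10 in all, crops included, one or two more only if the job needs it, and the job is handed in when it is done.

Besides the shell and the picture viewer there is one more tool, called after ">>>" by a JSON object that holds its "method" and its "body", one argument or row to a line. send_rows: Moves the arm, as the interface text tells. Its arguments: {"type":"object","properties":{"series":{"type":"array"},"grip_force":{"type":"number"}},"required":["series"]}

```bash
mkdir -p pics
cat > h.py <<'E'
import numpy as np, cv2
from cell import env
def ray(c,u,v):
    T=np.array(c["cam_to_world"]); d=T[:3,:3]@np.array([(u-c["cx"])/c["fx"],(v-c["cy"])/c["fy"],1]); return T[:3,3],d
def onz(c,u,v,z):
    o,d=ray(c,u,v); return o+d*(z-o[2])/d[2]
def proj(c,p):
    T=np.array(c["cam_to_world"]); q=T[:3,:3].T@(np.array(p)-T[:3,3]); return c["fx"]*q[0]/q[2]+c["cx"],c["fy"]*q[1]/q[2]+c["cy"]
E
python3 - <<'E'
from h import *
print(env.get_obs())
a=env.read_camera("scene");b=env.read_camera("side")
cv2.imwrite("pics/scene0.png",a);cv2.imwrite("pics/side0.png",b)
for n in("scene","side","wrist"):print(n,env.calibration(n))
E
```

```text
{'time_s': 0.0, 'qpos': array([69.2765475 , 18.43902894, -4.01588853, 83.17489708,  1.29487571,
       78.543019  , -3.25961459]), 'joint_velocities': array([-0.084362  ,  0.06534948,  0.07890297, -0.00138971, -0.05949511,
        0.04314376,  0.03800711]), 'effort': array([-4.00233339e-04, -4.91292715e+01, -4.04081466e-01, -3.12523162e+01,
       -6.38623768e-02,  4.37653530e-02,  1.90866399e-04]), 'tool_pos': array([ 0.23830355, -0.60412914,  0.22146198]), 'tool_rot': array([-1.79888297e+02,  5.65514630e-03,  2.15339070e+01]), 'force': array([0.03471766, 0.08608466, 0.30852484]), 'wrist_torque': array([ 0.0109659 , -0.01162387,  0.0058846 ]), 'grip_width': 0.08698431641240506}
scene {'fx': 454.6417052971562, 'fy': 454.6417052971562, 'cx': 268.56983629721987, 'cy': 210.09033908959972, 'cam_to_world': array([[ 0.55934932, -0.41999926,  0.71465303, -0.09301385],
       [-0.82854702, -0.30955074,  0.46657065, -0.67861731],
       [ 0.02526205, -0.85309962, -0.52113614,  0.50851351],
       [ 0.        ,  0.        ,  0.        ,  1.        ]])}
side {'fx': 491.1142317814442, 'fy': 491.1142317814442, 'cx': 268.42471566446153, 'cy': 199.8154178377192, 'cam_to_world': array([[-0.91300654,  0.32102166, -0.25172238,  0.70728122],
       [ 0.40769634,  0.73956715, -0.53555965,  0.18955863],
       [ 0.01423935, -0.59159575, -0.80610899,  0.76999658],
       [ 0.        ,  0.        ,  0.        ,  1.        ]])}
wrist {'fx': 374.99203810661015, 'fy': 374.99203810661015, 'cx': 279.5537025153382, 'cy': 210.89776668823433, 'cam_to_world': array([[ 0.36577012, -0.88890311, -0.27579607,  0.31558869],
       [-0.93070333, -0.34993855, -0.10646273, -0.57386701],
       [-0.00187662,  0.29562521, -0.95530216,  0.38306606],
       [ 0.        ,  0.        ,  0.        ,  1.        ]])}
```

View pics/scene0.png

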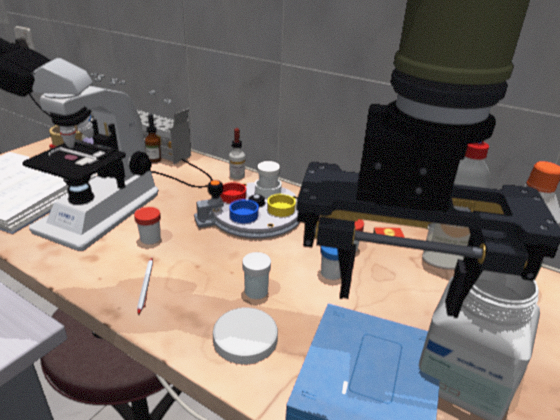

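View pics/side0.png

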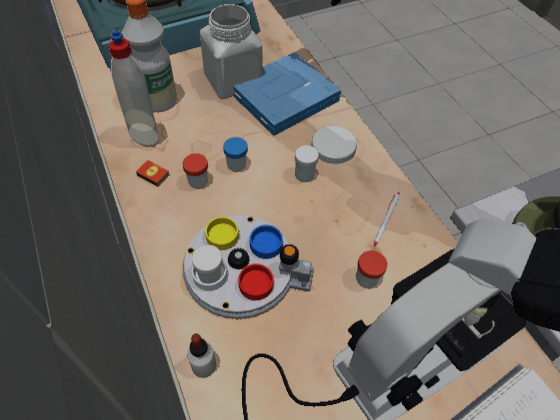

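The side view shows two red-capped cups, at (195,163) and (372,264). It also shows the blue cup (235,147), the pot (306,157), the carousel centre (238,258), the red well (256,282) and the knob (289,254). In the scene view the gripper hides the first red cup.

Run:
```python
from h import *
a=cv2.imread("pics/side0.png");c=env.calibration("side");h=cv2.cvtColor(a,cv2.COLOR_BGR2HSV)
def blobs(name,m,z,mn=40):
    n,l,s,ce=cv2.connectedComponentsWithStats(m.astype(np.uint8))
    for i in range(1,n):
        if s[i,4]>mn: 
            u,v=s[i,0]+s[i,2]/2-.5,s[i,1]+s[i,3]/2-.5
            print(name,s[i],"z",z,onz(c,u,v,z).round(4))
H,S,V=h[...,0],h[...,1],h[...,2]
blobs("red",((H<6)|(H>174))&(S>150)&(V>80),.053,150)
blobs("redwell",((H<6)|(H>174))&(S>150)&(V>80),.040,150)
blobs("blue",(H>95)&(H<125)&(S>150),.040,150)
blobs("yellow",(H>22)&(H<32)&(S>150),.040,150)
blobs("orange",(H>=6)&(H<18)&(S>200)&(V>120),.089,20)
for n,(u,v),z in (("center cap",(238,257),.044),("pot",(306,154),.066),("white",(207,258),.089)): print(n,onz(c,u,v,z).round(4))
```

```text
red [183 154  24  19 374] z 0.053 [ 0.5774 -0.4228  0.053 ]
red [358 251  29  26 575] z 0.053 [ 0.3792 -0.0987  0.053 ]
red [238 264  35  36 911] z 0.053 [ 0.5699 -0.1462  0.053 ]
redwell [183 154  24  19 374] z 0.04 [ 0.5751 -0.4339  0.04  ]
redwell [358 251  29  26 575] z 0.04 [ 0.3732 -0.1039  0.04  ]
redwell [238 264  35  36 911] z 0.04 [ 0.5674 -0.1522  0.04  ]
blue [234  88 106  47 900] z 0.04 [ 0.3485 -0.4942  0.04  ]
blue [224 138  23  21 392] z 0.04 [ 0.4882 -0.4391  0.04  ]
blue [250 225  33  34 885] z 0.04 [ 0.5198 -0.2152  0.04  ]
yellow [205 217  33  33 845] z 0.04 [ 0.5851 -0.2626  0.04  ]
orange [127   0  17   5  47] z 0.089 [ 0.5489 -0.9352  0.089 ]
orange [284 246  11  10  80] z 0.089 [ 0.5054 -0.1579  0.089 ]
center cap [ 0.5765 -0.2039  0.044 ]
pot [ 0.3772 -0.3488  0.066 ]
white [ 0.6301 -0.1974  0.089 ]
```

Run:
```python
from h import *
c=env.calibration("side");s=env.calibration("scene")
for n,(u,v) in dict(squeeze=(145,138),zep=(160,103),jar=(235,85),jarR=(262,68),jarL=(213,83),dropper=(203,370),box=(278,125)).items(): print(n,onz(c,u,v,0).round(3))
def tri(p,q):
    o,d=ray(c,*p);e,f=ray(s,*q);t=np.linalg.lstsq(np.c_[d,-f],e-o,rcond=None)[0];A=o+d*t[0];B=e+f*t[1];return ((A+B)/2).round(3),np.linalg.norm(A-B).round(4)
print("dropper top",tri((196,338),(237,131)))
print("squeeze top",tri((117,35),(476,148)))
print("knob",tri((289,251),(215,187)))
print("jar top",tri((230,20),(505,290)))
```

```text
squeeze [ 0.642 -0.576  0.   ]
zep [ 0.581 -0.668  0.   ]
jar [ 0.403 -0.658  0.   ]
jarR [ 0.32 -0.69  0.  ]
jarL [ 0.447 -0.685 -0.   ]
dropper [ 0.693 -0.064  0.   ]
box [ 0.365 -0.499 -0.   ]
dropper top (array([ 0.69 , -0.072,  0.116]), np.float64(0.0034))
squeeze top (array([ 0.637, -0.59 ,  0.236]), np.float64(0.016))
knob (array([ 0.504, -0.162,  0.08 ]), np.float64(0.0008))
jar top (array([ 0.399, -0.686,  0.157]), np.float64(0.008))
```

>>> {"method": "send_rows", "body": {
  "series": [
    {"travel": [12.8,-1.5,0],"dr": [0,0,7.1],"claw": 8.7},
    {"travel": [25.6,-3.1,0],"dr": [0,0,14.3],"claw": 8.7},
    {"travel": [38.4,-4.6,0],"dr": [0,0,21.5],"claw": 8.7},
    {"travel": [38.4,-4.6,0],"dr": [0,0,21.5],"claw": 8.7},
    {"travel": [38.4,-4.6,0],"dr": [0,0,21.5],"claw": 8.7},
    {"travel": [38.4,-4.6,0],"dr": [0,0,21.5],"claw": 8.7},
    {"travel": [38.4,-4.6,0],"dr": [0,0,21.5],"claw": 8.7},
    {"travel": [38.4,-4.6,0],"dr": [0,0,21.5],"claw": 8.7},
    {"travel": [38.4,-4.6,0],"dr": [0,0,21.5],"claw": 8.7},
    {"travel": [38.4,-4.6,0],"dr": [0,0,21.5],"claw": 8.7},
    {"travel": [38.4,-4.6,0],"dr": [0,0,21.5],"claw": 8.7},
    {"travel": [38.4,-4.6,0],"dr": [0,0,21.5],"claw": 8.7}
  ]
}}

```text
time_s: 1.1
tool_pos: [0.5795, -0.4197, 0.2214]
tool_rot: [-180.0, 0.1, 0.2]
force: [-1.2, -1.2, 0.8]
grip_width: 0.0873
```

```bash
cat > look.py <<'E'
import sys
from h import *
o=env.get_obs();c=env.calibration("wrist");a=env.read_camera("wrist");cv2.imwrite(sys.argv[1],a)
print(o["time_s"],o["tool_pos"].round(4),o["tool_rot"].round(2),o["force"].round(1),o["grip_width"])
h=cv2.cvtColor(a,cv2.COLOR_BGR2HSV);H,S,V=h[...,0],h[...,1],h[...,2]
def blobs(name,m,zs,mn=300):
    n,l,s,ce=cv2.connectedComponentsWithStats(m.astype(np.uint8))
    for i in range(1,n):
        if s[i,4]>mn:
            (u,v),(w,hh),_=cv2.fitEllipse(cv2.convexHull(np.argwhere(l==i)[:,::-1].astype(np.int32)))
            print(name,s[i],"el",round(u,1),round(v,1),round(w),round(hh),[onz(c,u,v,z).round(4)[:2] for z in zs])
blobs("red z.06/.048",((H<6)|(H>174))&(S>150)&(V>80),(.06,.048))
blobs("blue .06/.048",(H>95)&(H<125)&(S>150),(.06,.048))
blobs("yellow .048",(H>22)&(H<32)&(S>150),(.048,))
blobs("orange .089",(H>=6)&(H<18)&(S>200)&(V>120),(.089,),40)
E
python3 look.py pics/w1.png
```

```text
1.1 [ 0.5795 -0.4197  0.2214] [-1.7995e+02  9.0000e-02  1.9000e-01] [-1.2 -1.2  0.8] 0.08729262979323078
red z.06/.048 [ 301   70   65   63 1514] el 333.3 101.6 51 70 [array([ 0.6569, -0.463 ]), array([ 0.6567, -0.4646])]
red z.06/.048 [ 253  165   53   51 2074] el 279.2 190.2 51 52 [array([ 0.5814, -0.4184]), array([ 0.5784, -0.4184])]
red z.06/.048 [   0  171   26   57 1100] el -2.9 198.1 50 64 [array([ 0.5736, -0.1667]), array([ 0.5703, -0.1573])]
blue .06/.048 [  41  214   68   62 3036] el 74.6 243.6 60 66 [array([ 0.53  , -0.2288]), array([ 0.5251, -0.2217])]
blue .06/.048 [ 266  253   47   47 1709] el 288.9 275.8 46 47 [array([ 0.4974, -0.4278]), array([ 0.4913, -0.4281])]
yellow .048 [  77  150   71   61 3280] el 112.5 179.9 60 70 [array([ 0.5877, -0.2664])]
```

View pics/w1.png

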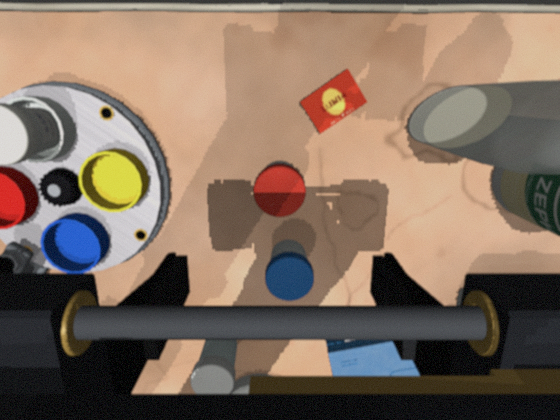

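The red cap is at (279,190), which puts it at about (0.580, −0.4185). The blue cap is at (289,276), 85 mm away in −x. A grip along y clears it.

>>> {"method": "send_rows", "body": {
  "series": [
    {"travel": [0,-0.1,10],"dr": [0,0,0],"claw": 8.7},
    {"travel": [0,-0.1,15],"dr": [0,0,0],"claw": 8.7},
    {"travel": [0,-0.1,15],"dr": [0,0,0],"claw": 8.7},
    {"travel": [0,-0.1,15],"dr": [0,0,0],"claw": 8.7},
    {"travel": [0,-0.1,17],"dr": [0,0,0],"claw": 8.7},
    {"travel": [0,-0.1,18.7],"dr": [0,0,0],"claw": 8.7},
    {"travel": [0,-0.1,18.7],"dr": [0,0,0],"claw": 8.7},
    {"travel": [0,-0.1,18.7],"dr": [0,0,0],"claw": 4.0},
    {"travel": [0,-0.1,18.7],"dr": [0,0,0],"claw": 4.0},
    {"travel": [0,-0.1,18.7],"dr": [0,0,0],"claw": 4.0},
    {"travel": [0,-0.1,18.7],"dr": [0,0,0],"claw": 4.0},
    {"travel": [0,-0.1,18.7],"dr": [0,0,0],"claw": 4.0}
  ],
  "grip_force": 15
}}

```text
time_s: 2.15
tool_pos: [0.5794, -0.4205, 0.0371]
tool_rot: [179.9, -0.1, 0.0]
force: [-0.3, 0.9, 0.2]
grip_width: 0.0616
```

>>> {"method": "send_rows", "body": {
  "series": [
    {"travel": [0,0,0],"dr": [0,0,0],"claw": 4.0},
    {"travel": [0,0,0],"dr": [0,0,0],"claw": 4.0},
    {"travel": [0,0,0],"dr": [0,0,0],"claw": 4.0}
  ]
}}

```text
time_s: 2.4
tool_pos: [0.5791, -0.42, 0.036]
tool_rot: [180.0, -0.0, 0.0]
force: [-0.2, 0.3, 1.8]
grip_width: 0.0477
```

>>> {"method": "send_rows", "body": {
  "series": [
    {"travel": [0,0,-4],"dr": [0,0,0],"claw": 4.0},
    {"travel": [0,0,-8],"dr": [0,0,0],"claw": 4.0},
    {"travel": [0,0,-12],"dr": [0,0,0],"claw": 4.0},
    {"travel": [-1.5,-4,-16],"dr": [0,0,0],"claw": 4.0},
    {"travel": [-3,-7.5,-16],"dr": [0,0,0],"claw": 4.0},
    {"travel": [-4.5,-11,-16],"dr": [0,0,0],"claw": 4.0},
    {"travel": [-6,-14.5,-16],"dr": [0,0,0],"claw": 4.0},
    {"travel": [-7.5,-18,-16],"dr": [0,0,0],"claw": 4.0},
    {"travel": [-8.9,-21.5,-16],"dr": [0,0,0],"claw": 4.0},
    {"travel": [-8.9,-21.5,-16],"dr": [0,0,0],"claw": 4.0},
    {"travel": [-8.9,-21.5,-16],"dr": [0,0,0],"claw": 4.0},
    {"travel": [-8.9,-21.5,-16],"dr": [0,0,0],"claw": 4.0}
  ]
}}

```text
time_s: 3.4
tool_pos: [0.4899, -0.2056, 0.196]
tool_rot: [179.9, -0.0, 0.0]
force: [0.3, -0.2, -0.0]
grip_width: 0.0477
```

```bash
python3 look.py pics/w2.png
```

```text
3.4 [ 0.4899 -0.2056  0.196 ] [ 1.7993e+02 -4.0000e-02  3.0000e-02] [ 0.3 -0.2 -0. ] 0.047663074352207825
red z.06/.048 [ 179   64   72   74 3953] el 214.2 100.6 70 74 [array([ 0.5687, -0.1553]), array([ 0.5686, -0.1533])]
red z.06/.048 [ 225  248  110   58 5134] el 279.6 288.2 80 108 [array([ 0.409 , -0.2049]), array([ 0.4024, -0.2049])]
blue .06/.048 [ 260  125   67   68 3572] el 293.1 158.7 66 68 [array([ 0.5243, -0.2158]), array([ 0.5223, -0.2162])]
blue .06/.048 [ 514  167   46   55 2068] el 545.1 193.8 54 63 [array([ 0.4952, -0.4226]), array([ 0.4921, -0.4314])]
blue .06/.048 [535 274  25  31 455] el 546.9 286.5 25 39 [array([ 0.4103, -0.4419]), array([ 0.4038, -0.4515])]
yellow .048 [ 317   40   73   76 4323] el 352.9 77.9 71 77 [array([ 0.5854, -0.2622])]
```

View pics/w2.png

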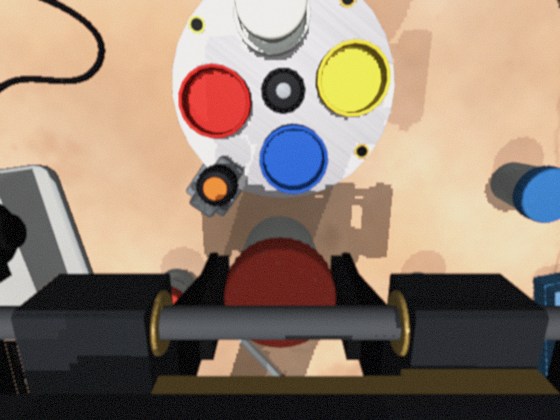

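Wells in the picture: red (214,101), yellow (353,78) and blue (293,158). Centre cap (283,90), knob dot (214,187). Red and yellow are 110 mm apart, against 112 expected, which is consistent. Next I check where the cup sits in the grip.

Run:
```python
from h import *
c=env.calibration("wrist");a=cv2.imread("pics/w2.png").astype(int)
print(a[215:265:3,280].tolist())
for v in (237,239,241,243,248):print(v,[onz(c,280,v,z)[0].round(4) for z in(.206,.210,.224)])
print("cap edges",[onz(c,u,295,.215).round(4) for u in(225,335)])
print("cc",onz(c,283,90,.044).round(4))
g=cv2.cvtColor(a.astype(np.uint8),cv2.COLOR_BGR2HSV);m=(g[...,0]>4)&(g[...,0]<18)&(g[...,1]>180)&(g[...,2]>120);m[:160]=0;m[215:]=0;m[:,:190]=0;m[:,240:]=0
p=np.argwhere(m);print(len(p),p.mean(0));v,u=p.mean(0);k=onz(c,u,v,.089);print("knob",k)
ang=lambda d:np.degrees(np.arctan2(d[1],d[0]))
print(ang(k[:2]-[.577,-.2078]),np.hypot(*(k[:2]-[.577,-.2078])))
```

```text
[[69, 81, 98], [77, 79, 82], [76, 80, 77], [82, 84, 83], [81, 84, 83], [80, 84, 82], [85, 89, 86], [71, 71, 80], [21, 23, 69], [25, 30, 74], [25, 26, 77], [13, 20, 81], [29, 34, 107], [29, 39, 110], [37, 42, 110], [33, 41, 110], [32, 43, 110]]
237 [np.float64(0.5141), np.float64(0.5157), np.float64(0.5211)]
239 [np.float64(0.5132), np.float64(0.5148), np.float64(0.5203)]
241 [np.float64(0.5123), np.float64(0.5139), np.float64(0.5195)]
243 [np.float64(0.5114), np.float64(0.513), np.float64(0.5186)]
248 [np.float64(0.509), np.float64(0.5107), np.float64(0.5166)]
cap edges [array([ 0.4912, -0.1821,  0.215 ]), array([ 0.4911, -0.229 ,  0.215 ])]
cc [ 0.5765 -0.2085  0.044 ]
420 [188.32142857 214.62380952]
knob [ 0.50728686 -0.15781332  0.089     ]
144.35819372748668 0.08578222184169026
```

>>> {"method": "send_rows", "body": {
  "series": [
    {"travel": [3,-2,0],"dr": [0,0,0],"claw": 4.0},
    {"travel": [6,-4,0],"dr": [0,0,0],"claw": 4.0},
    {"travel": [7.85,-5.25,0],"dr": [0,0,0],"claw": 4.0},
    {"travel": [7.85,-5.25,3],"dr": [0,0,0],"claw": 4.0},
    {"travel": [7.85,-5.25,6],"dr": [0,0,0],"claw": 4.0},
    {"travel": [7.85,-5.25,8.5],"dr": [0,0,0],"claw": 4.0},
    {"travel": [7.85,-5.25,10],"dr": [0,0,0],"claw": 4.0},
    {"travel": [7.85,-5.25,10.6],"dr": [0,0,0],"claw": 4.0},
    {"travel": [7.85,-5.25,11.2],"dr": [0,0,0],"claw": 4.0},
    {"travel": [7.85,-5.25,11.8],"dr": [0,0,0],"claw": 4.0},
    {"travel": [7.85,-5.25,12.1],"dr": [0,0,0],"claw": 4.0},
    {"travel": [7.85,-5.25,12.1],"dr": [0,0,0],"claw": 4.0}
  ]
}}

```text
time_s: 4.45
tool_pos: [0.5685, -0.1527, 0.0746]
tool_rot: [180.0, -0.0, 0.0]
force: [-0.5, 0.2, -1.1]
grip_width: 0.0477
```

Run:
```python
from h import *
o=env.get_obs();print(o["tool_pos"],o["force"],o["grip_width"])
a=env.read_camera("side")[190:340,150:350];b=env.read_camera("scene")[140:260,170:330]
cv2.imwrite("pics/ins.png",np.hstack([cv2.resize(a,(400,300)),cv2.resize(b,(400,300))]))
```

```text
[ 0.56845212 -0.15273082  0.07464527] [-0.54413213  0.20580706 -1.11708715] 0.04769327872086632
```

View pics/ins.png

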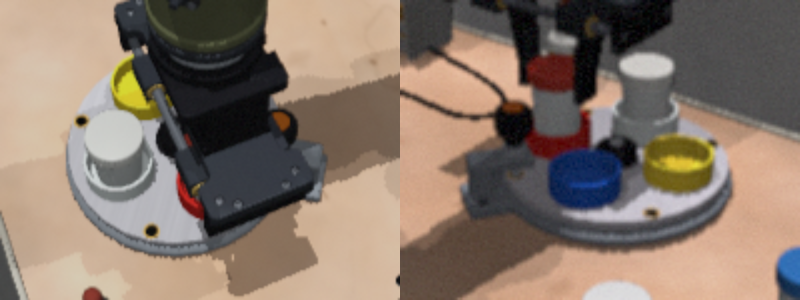

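The red cup's body is in the red well (right crop, about (555,130)) with no contact force. Lower the last centimetre.

>>> {"method": "send_rows", "body": {
  "series": [
    {"travel": [0,0,0.4],"dr": [0,0,0],"claw": 4.0},
    {"travel": [0,0,0.7],"dr": [0,0,0],"claw": 4.0},
    {"travel": [0,0,0.9],"dr": [0,0,0],"claw": 4.0},
    {"travel": [0,0,1.0],"dr": [0,0,0],"claw": 4.0},
    {"travel": [0,0,1.0],"dr": [0,0,0],"claw": 4.0},
    {"travel": [0,0,1.0],"dr": [0,0,0],"claw": 4.0}
  ]
}}

```text
time_s: 5.05
tool_pos: [0.5685, -0.1524, 0.0649]
tool_rot: [180.0, -0.0, 0.0]
force: [-1.2, 0.9, 1.9]
grip_width: 0.0477
```

>>> {"method": "send_rows", "body": {
  "series": [
    {"travel": [0,0,1.0],"dr": [0,0,0],"claw": 6.2},
    {"travel": [0,0,1.0],"dr": [0,0,0],"claw": 6.2},
    {"travel": [0,0,1.0],"dr": [0,0,0],"claw": 6.2},
    {"travel": [0,0,0.5],"dr": [0,0,0],"claw": 6.2},
    {"travel": [0,0,-1.5],"dr": [0,0,0],"claw": 6.2},
    {"travel": [0,0,-4.5],"dr": [0,0,0],"claw": 6.2},
    {"travel": [0,0,-8],"dr": [0,0,0],"claw": 6.2},
    {"travel": [0,0,-12],"dr": [0,0,0],"claw": 6.2},
    {"travel": [-3,0,-14],"dr": [0,0,7],"claw": 6.2},
    {"travel": [-6,0.3,-14],"dr": [0,0,14],"claw": 6.2},
    {"travel": [-9,0.5,-14],"dr": [0,0,21],"claw": 6.2},
    {"travel": [-12,0.5,-14],"dr": [0,0,28],"claw": 6.2}
  ]
}}

```text
time_s: 6.05
tool_pos: [0.4472, -0.158, 0.2056]
tool_rot: [180.0, -0.1, -28.3]
force: [-0.4, 0.0, 0.3]
grip_width: 0.062
```

>>> {"method": "send_rows", "body": {
  "series": [
    {"travel": [0,0,0],"dr": [0,0,7],"claw": 8.7},
    {"travel": [0,0,0],"dr": [0,0,7.6],"claw": 8.7},
    {"travel": [0,0,0],"dr": [0,0,7.6],"claw": 8.7},
    {"travel": [0,0,0],"dr": [0,0,7.6],"claw": 8.7}
  ]
}}

```text
time_s: 6.38
tool_pos: [0.4491, -0.1573, 0.205]
tool_rot: [-180.0, -0.1, -35.4]
force: [0.7, 0.8, -0.5]
grip_width: 0.0813
```

```bash
python3 look.py pics/w3.png
```

```text
6.3833 [ 0.4491 -0.1573  0.205 ] [-1.7997e+02 -5.0000e-02 -3.5350e+01] [ 0.7  0.8 -0.5] 0.0812598944842557
red z.06/.048 [ 144   42   84   74 4668] el 185.8 77.3 73 87 [array([ 0.5695, -0.1524]), array([ 0.5716, -0.1504])]
red z.06/.048 [ 246  265   49   42 1706] el 270.2 288.4 47 50 [array([ 0.3844, -0.0989]), array([ 0.3792, -0.0948])]
blue .06/.048 [ 255   45   69   73 3974] el 289.0 80.9 69 73 [array([ 0.5212, -0.2157]), array([ 0.5214, -0.2162])]
yellow .048 [264   0  56  17 649] el 292.0 -22.6 67 78 [array([ 0.5799, -0.26  ])]
```

View pics/w3.png

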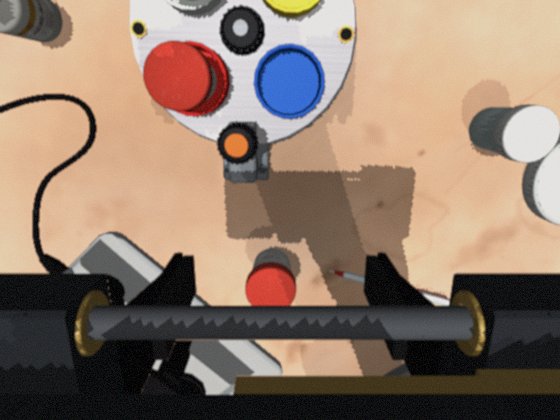

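The red cup stands in the red well, with its cap at (178,77). The knob's orange dot is at (236,145) and the bracket runs vertically in the image, so the yaw is right.

Run:
```python
from h import *
c=env.calibration("wrist");o=env.get_obs();a=cv2.imread("pics/w3.png")
g=cv2.cvtColor(a,cv2.COLOR_BGR2HSV);m=(g[...,0]>4)&(g[...,0]<20)&(g[...,1]>180)&(g[...,2]>120);q=np.zeros_like(m);q[120:170,210:265]=m[120:170,210:265]
v,u=np.argwhere(q).mean(0);k=onz(c,u,v,.089);print(u,v,q.sum(),k)
from scipy.spatial.transform import Rotation as R
print("tool cm",R.from_euler("xyz",o["tool_rot"],degrees=True).inv().apply(np.r_[k[:2],.058]-o["tool_pos"])*100)
print("cap top centre .089",onz(c,178,76,.089), "centre cap",onz(c,240,30,.044))
```

```text
235.8953488372093 145.03720930232558 430 [ 0.50687435 -0.15720485  0.089     ]
tool cm [ 4.70406438 -3.34345575 14.67909945]
cap top centre .089 [ 0.56820226 -0.15338427  0.089     ] centre cap [ 0.57444958 -0.2066742   0.044     ]
```

>>> {"method": "send_rows", "body": {
  "series": [
    {"travel": [2.5,-2,0],"dr": [0,0,0],"claw": 7},
    {"travel": [4.7,-3.3,0],"dr": [0,0,0],"claw": 7},
    {"travel": [4.7,-3.3,3.5],"dr": [0,0,0],"claw": 7},
    {"travel": [4.7,-3.3,7],"dr": [0,0,0],"claw": 7},
    {"travel": [4.7,-3.3,10],"dr": [0,0,0],"claw": 7},
    {"travel": [4.7,-3.3,12],"dr": [0,0,0],"claw": 7},
    {"travel": [4.7,-3.3,13.5],"dr": [0,0,0],"claw": 7},
    {"travel": [4.7,-3.3,14.6],"dr": [0,0,0],"claw": 7},
    {"travel": [4.7,-3.3,14.6],"dr": [0,0,0],"claw": 7},
    {"travel": [4.7,-3.3,14.6],"dr": [0,0,0],"claw": 7}
  ]
}}

```text
time_s: 7.27
tool_pos: [0.506, -0.1578, 0.0583]
tool_rot: [-180.0, 0.0, -35.5]
force: [0.2, 0.2, 0.0]
grip_width: 0.0701
```

>>> {"method": "send_rows", "body": {
  "series": [
    {"travel": [0,0,0],"dr": [0,0,0],"claw": 2.5},
    {"travel": [0,0,0],"dr": [0,0,0],"claw": 2.5},
    {"travel": [0,0,0],"dr": [0,0,0],"claw": 2.5},
    {"travel": [0,0,0],"dr": [0,0,0],"claw": 2.5},
    {"travel": [0,0,0],"dr": [0,0,0],"claw": 2.5},
    {"travel": [0,0,0],"dr": [0,0,0],"claw": 2.5},
    {"travel": [0,0,0],"dr": [0,0,0],"claw": 2.5},
    {"travel": [0,0,0],"dr": [0,0,0],"claw": 2.5}
  ],
  "grip_force": 20
}}

```text
time_s: 7.93
tool_pos: [0.5057, -0.1579, 0.0587]
tool_rot: [-180.0, -0.0, -35.6]
force: [-0.6, -0.2, 0.9]
grip_width: 0.0289
```

>>> {"method": "send_rows", "body": {
  "series": [
    {"travel": [0,0,0],"dr": [0,0,0],"claw": 2.0},
    {"travel": [0,0,0],"dr": [0,0,0],"claw": 2.0},
    {"travel": [0,0,0],"dr": [0,0,0],"claw": 2.0},
    {"travel": [0,0,-0.3],"dr": [0,0,0],"claw": 2.0},
    {"travel": [0,0,-0.6],"dr": [0,0,0],"claw": 2.0},
    {"travel": [0,0,-0.8],"dr": [0,0,0],"claw": 2.0},
    {"travel": [0,0,-1.0],"dr": [0,0,0],"claw": 2.0},
    {"travel": [0,0,-1.0],"dr": [0,0,0],"claw": 2.0},
    {"travel": [0,0,-1.0],"dr": [0,0,0],"claw": 2.0}
  ],
  "grip_force": 50
}}

```text
time_s: 8.68
tool_pos: [0.5056, -0.1579, 0.0682]
tool_rot: [-180.0, 0.0, -35.6]
force: [4.9, 0.0, -10.6]
grip_width: 0.0285
```

Run:
```python
from h import *
o=env.get_obs();print(o["time_s"],o["tool_pos"],o["force"],o["grip_width"])
```

```text
8.6833 [ 0.50562756 -0.15789486  0.06816457] [  4.8926363    0.03411258 -10.58889277] 0.028542380959434337
```

The pull is 10.6 N at 9.5 mm, which fits the spring, so there is no slip. Continue to the stop.

>>> {"method": "send_rows", "body": {
  "series": [
    {"travel": [0,0,-0.2],"dr": [0,0,0],"claw": 2.0},
    {"travel": [0,0,-0.4],"dr": [0,0,0],"claw": 2.0},
    {"travel": [0,0,-0.5],"dr": [0,0,0],"claw": 2.0},
    {"travel": [0,0,-0.5],"dr": [0,0,0],"claw": 2.0},
    {"travel": [0,0,-0.5],"dr": [0,0,0],"claw": 2.0}
  ]
}}

```text
time_s: 9.1
tool_pos: [0.5056, -0.1579, 0.0728]
tool_rot: [-180.0, 0.0, -35.6]
force: [5.7, -0.3, -13.3]
grip_width: 0.0284
```

>>> {"method": "send_rows", "body": {
  "series": [
    {"travel": [0,0,-0.1],"dr": [0,0,0],"claw": 2.0},
    {"travel": [0,0,-0.1],"dr": [0,0,0],"claw": 2.0},
    {"travel": [0,0,-0.1],"dr": [0,0,0],"claw": 2.0},
    {"travel": [0,0,-0.1],"dr": [0,0,0],"claw": 2.0}
  ]
}}

```text
time_s: 9.43
tool_pos: [0.5055, -0.1578, 0.0728]
tool_rot: [-180.0, 0.0, -35.6]
force: [8.1, -1.7, -18.6]
grip_width: 0.0283
```

Run:
```python
from h import *
o=env.get_obs();print(o["time_s"],o["tool_pos"],o["force"],o["grip_width"])
a=env.read_camera("side")[120:330,140:420];b=env.read_camera("scene")[140:320,130:370]
cv2.imwrite("pics/fin.png",np.hstack([cv2.resize(a,(400,300)),cv2.resize(b,(400,300))]))
```

```text
9.4333 [ 0.50552352 -0.15784824  0.07284089] [  8.05550656  -1.66551666 -18.55971172] 0.028317454336448212
```

View pics/fin.png

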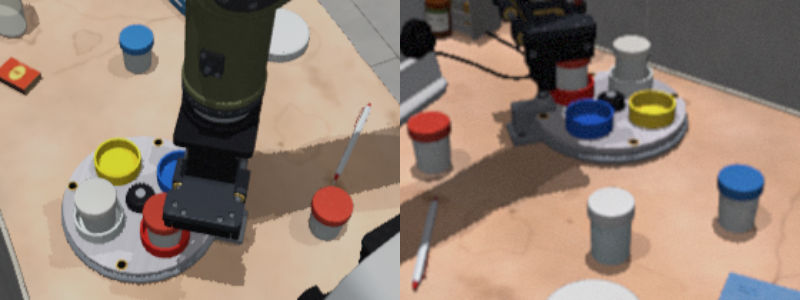

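The knob is at its stop: the force rose from 13 to 19 N with no further travel. The cup is upright in the red well, and the other items stand where they were. A short hold will check for slip.

>>> {"method": "send_rows", "body": {
  "series": [
    {"travel": [0,0,0],"dr": [0,0,0],"claw": 2.0},
    {"travel": [0,0,0],"dr": [0,0,0],"claw": 2.0},
    {"travel": [0,0,0],"dr": [0,0,0],"claw": 2.0},
    {"travel": [0,0,0],"dr": [0,0,0],"claw": 2.0},
    {"travel": [0,0,0],"dr": [0,0,0],"claw": 2.0},
    {"travel": [0,0,0],"dr": [0,0,0],"claw": 2.0},
    {"travel": [0,0,0],"dr": [0,0,0],"claw": 2.0},
    {"travel": [0,0,0],"dr": [0,0,0],"claw": 2.0},
    {"travel": [0,0,0],"dr": [0,0,0],"claw": 2.0},
    {"travel": [0,0,0],"dr": [0,0,0],"claw": 2.0},
    {"travel": [0,0,0],"dr": [0,0,0],"claw": 2.0},
    {"travel": [0,0,0],"dr": [0,0,0],"claw": 2.0}
  ]
}}

```text
time_s: 10.53
tool_pos: [0.5055, -0.1579, 0.0729]
tool_rot: [-180.0, 0.0, -35.6]
force: [8.0, -1.3, -18.9]
grip_width: 0.0284
```

```bash
python3 -c "
from cell import env
print(env.sign_off())"
```

```text
the job is handed in; nothing more can be done
None
```

The red-capped cup is back in the carousel's red well, and the gripper is holding the index-plunger knob fully pulled out. I handed the job in at about 10.5 s.

- **Cup:** I took the red cup farthest to the robot's right and lowered it until it touched the well floor. I let go while the plunger was still seated. Its cap then measured within 1 mm of the well centre, and the last pictures show it upright.
- **Knob:** I gripped it to either side of the bracket arm and raised it 14 mm. Pulling further only raised the force from 13 to 19 N, so it is at its stop. It then stayed put for a second with a 50 N grip and no slip.
- **Other items:** the blue-capped cup, white-capped cup, pot and second red cup look unmoved in the last pictures.
- **Small disagreements:** the gripper read 28.4 mm across the 30 mm knob. There is also a steady sideways force of about 8 N while holding, probably from a small misalignment of the grip on the knob. Neither showed any effect on the hold.

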